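# Put the stamps away by length

### The job

Put the four square steel stamps away, each lying flat and lengthwise inside the shallow wooden tray made for its length: the longest stamp in the longest tray, and so on down to the shortest stamp in the shortest tray. Leave the two round punches where they lie.

Things in the scene. Friction and masses are not known exactly. Their poses are not given: they have to be found in the camera images.
- stamp_short: the shortest of the four square stamps: a plain straight steel bar of square section with a white paper sleeve, 50 mm long, 16 x 16 mm across, about 100 g, lying loose on the green mat (mat top at z = 3 mm). Origin at the centre of the bar, 8 mm above what it lies on; x along its length, z up. Either end may point either way.
- stamp_medium: the second shortest of the four square stamps: a plain straight steel bar of square section with a white paper sleeve, 75 mm long, 16 x 16 mm across, about 150 g, lying loose on the green mat (mat top at z = 3 mm). Origin at the centre of the bar, 8 mm above what it lies on; x along its length, z up. Either end may point either way.
- stamp_long: the second longest of the four square stamps: a plain straight steel bar of square section with a white paper sleeve, 100 mm long, 16 x 16 mm across, about 200 g, lying loose on the green mat (mat top at z = 3 mm). Origin at the centre of the bar, 8 mm above what it lies on; x along its length, z up. Either end may point either way.
- stamp_longest: the longest of the four square stamps: a plain straight steel bar of square section with a white paper sleeve, 125 mm long, 16 x 16 mm across, about 250 g, lying loose on the green mat (mat top at z = 3 mm). Origin at the centre of the bar, 8 mm above what it lies on; x along its length, z up. Either end may point either way.
- tray_short: the shortest of the four shallow brown wooden trays, for the shortest stamp; fixed on the mat, outside 84 x 50 mm, inside 74 x 40 mm, floor 3 mm thick, low rim 5 mm thick whose top is 8 mm above the tray's underside. Origin at the centre of the underside; x along its length, z up. A stamp lying in it has its centre 11 mm above this origin.
- tray_medium: the second shortest of the four shallow brown wooden trays, for the second shortest stamp; fixed on the mat, outside 109 x 50 mm, inside 99 x 40 mm, floor 3 mm thick, low rim 5 mm thick whose top is 8 mm above the tray's underside. Origin at the centre of the underside; x along its length, z up. A stamp lying in it has its centre 11 mm above this origin.
- tray_long: the second longest of the four shallow brown wooden trays, for the second longest stamp; fixed on the mat, outside 134 x 50 mm, inside 124 x 40 mm, floor 3 mm thick, low rim 5 mm thick whose top is 8 mm above the tray's underside. Origin at the centre of the underside; x along its length, z up. A stamp lying in it has its centre 11 mm above this origin.
- tray_longest: the longest of the four shallow brown wooden trays, for the longest stamp; fixed on the mat, outside 159 x 50 mm, inside 149 x 40 mm, floor 3 mm thick, low rim 5 mm thick whose top is 8 mm above the tray's underside. Origin at the centre of the underside; x along its length, z up. A stamp lying in it has its centre 11 mm above this origin.
- punch_a: a round steel punch, not one of the stamps: 90 mm long, 16 mm thick bar with a thinner dark tip, no sleeve, lying loose on the mat; to be left alone. Origin on its axis at mid length, x along it towards the tip, z up.
- punch_b: a round steel punch, not one of the stamps: 115 mm long, 16 mm thick bar with a thinner dark tip, no sleeve, lying loose on the mat; to be left alone. Origin on its axis at mid length, x along it towards the tip, z up.
Things that resemble listed ones, but are neither listed nor needed, are in the scene too. Leave any turquoise look-alike of the stamp_longest alone.

How it is judged:
By the outcome, as a careful person would: the job done as asked, in the order asked, and still so for the second after the job is handed in, with the robot touching nothing.
It also fails if it takes over 99 s, if anything falls off the work surface, if the arm or the gripper's body presses on something with over 40 N, if the wrist force passes 120 N, or if a joint passes its speed limit or range.

### The arm

A 6-joint arm with a two-finger parallel gripper is mounted at the origin on the work surface. World frame = base frame: x ahead of the robot, y to its left, z up, the work surface at z = 0. Lengths are in m, angles in rad, forces in N, time in s.
With the tool pointing down it reaches from about 0.275 to 0.775 m from the base axis. Payload 14.6 kg.
Tool frame: the origin (TCP) lies at the very end of the fingers, on their centre line; the grasp point (between the pads) lies 19 mm behind it (arm.pinch_z is the distance from the TCP to the grasp point, in m); z points along the fingers, y is the line along which they close (so a half turn about z gives the same grasp; the last joint's range is limited). The gripper opens to 85 mm and grips with 20 to 120 N. Pads are 22 mm wide; open, the fingers measure 114 mm over their backs; the gripper's body (76 mm by 85 mm) begins 54 mm behind the grasp point. The pads swing forward as they close: fully open they stand 13 mm farther back than shut.
Start: joints at [-1.358, 0.263, -0.048, 1.259, 0, 1.415], TCP at [0.189, -0.49, 0.231] pointing down, gripper open.
Joint ranges: [-2.65, 2.65], [-0.89, 1.7], [-1.18, 1.37], [-2.13, 2.11], [-1.35, 1.29], [-3.14, 3.14]. Speed limits (rad/s): [1.89, 1.89, 2.57, 2.79, 3.14, 3.14].

### API

Orientations are given as a unit quaternion [x, y, z, w].
In Python, from plant import arm gives the robot as it stands. The module is installed in compiled form; this text tells all that it offers.
- The arm moves only by the shell command python3 -m crank 'ROWS' [OPENING]. ROWS is JSON, a list of rows, each a list of 6 numbers: the shift along the tool's x, y, z in units of 40 mm (1.0 is 40 mm), then the turn, a rotation vector about the tool's x, y, z in degrees. A call has 1 to 20 rows; each row shifts and turns the commanded pose from where the row before left it, along the tool's axes as they then stand; what a row does not reach is not made up. A row lasts 1/10 s, in which the tool goes at most 50 mm and 8.59 degrees, less where a joint would pass 70% of its speed; a pose out of reach is approached as far as the arm can. A call is refused whole if a number of a shift passes 1 or a number of a turn 8.59, either way. A call with a gripper value outside its range is refused whole. OPENING is the closure, from 0 (fully open) to 1 (shut), set as the call begins (- or left out, the last holds). The fingers move at their own pace and stop on an object; the grip force is fixed at half the most. Time passes only in rows, so rows that do not move let the fingers close. It gives the time, the measured TCP pose, the force, the opening and the grip force at its end, in the units of the state.
- arm.observe(): the state, without advancing time (a new reading comes with each control period).
- arm.grab_frame(name): name is "scene" or "top" or "wrist"; returns a dict with "pixels" (480x640x3 uint8, red, green, blue), "range_z" (480x640 float32, m along the optical axis (not along the pixel's ray), 0 where there is no reading), "K" (3x3 intrinsics, pixels), "pose" (4x4, takes a point from camera to world coordinates). Camera axes: x right, y up, looking along -z (the intrinsics and any distortion apply to the point x, -y, -z); pixel columns grow to the right and rows downward; lengths in m; the calibration is good to about 2 mm. The wrist camera is an equidistant fisheye: a pixel r from the principal point sees the ray r / f radians off the axis. A picture is of the moment at which its call begins.
- arm.close_job(): hands the job in; it is judged then, once.
The state is a dict: "t": time; "qpos": joint angles; "qvel": joint speeds; "joint_efforts": joint torques, N m; "eef_pos": TCP position; "tcp_rot": TCP orientation; "contact_force": force on the tool from outside, world axes, zero at the start; "moment": the same for the moment, N m; "grip_width": opening from 0.0 (shut) to 1.0 (fully open); "finger_force": force on a finger pad.
Only numpy, scipy, OpenCV 4.12 (cv2) and the standard library are available. Lean on these libraries where they do the work, as an engineer would, in place of code of your own. Each camera call takes 0.05 s, during which the arm holds its last target. There are 200 camera calls.

## Working session

There is one attempt and no reset: what is moved stays moved. The work goes in short steps, Python scripts to look and compute and a shell command to move; the robot and the scene stay as the last step left them, time stands still between calls to the robot, and variables do not carry over. Pictures are saved under pics/ and viewed, at most 14 in all, crops included, and the job is handed in when it is done.

```bash
mkdir -p pics
python3 - <<'E'
from plant import arm
import cv2,pickle,numpy as np
f={n:arm.grab_frame(n) for n in("top","scene")}
pickle.dump(f,open("f0.pkl","wb"))
for n in f: cv2.imwrite(f"pics/{n}0.png",f[n]["pixels"][:,:,::-1]); print(f[n]["K"],f[n]["pose"])
print(arm.observe(),arm.pinch_z)
E
```

```text
[[503.22085472   0.         318.49229931]
 [  0.         503.22085472 236.37510574]
 [  0.           0.           1.        ]] [[-0.02517033  0.99167025 -0.1263193   0.41535974]
 [-0.99967126 -0.02558529 -0.00166343  0.06769715]
 [-0.00488149  0.12623591  0.99198824  1.12173743]
 [ 0.          0.          0.          1.        ]]
[[514.38459435   0.         327.21229822]
 [  0.         514.38459435 231.01482386]
 [  0.           0.           1.        ]] [[-0.33927175 -0.63080703  0.69783749  1.42222292]
 [ 0.94068067 -0.22449806  0.25440224  0.4169894 ]
 [-0.00381556  0.74275373  0.66955383  0.90153883]
 [ 0.          0.          0.          1.        ]]
{'t': 0.1, 'qpos': array([-1.35828935e+00,  2.63480204e-01, -4.88725372e-02,  1.25940717e+00,
       -1.86196742e-06,  1.41550102e+00]), 'qvel': array([-0.00170387, -0.00048969,  0.00077097,  0.00017272, -0.00071392,
        0.00048373]), 'joint_efforts': array([ 4.65322839e-03, -6.38577676e+01,  3.85061610e+01,  9.93628870e-03,
        3.75450284e-06, -1.51322342e-05]), 'eef_pos': array([ 0.18871547, -0.48964172,  0.23087088]), 'tcp_rot': array([ 9.83137674e-01,  1.82866294e-01, -1.47107908e-05, -4.81568511e-04]), 'contact_force': array([-0.0913469 , -0.34991657,  0.26966584]), 'moment': array([ 0.0007473 , -0.01859215, -0.04055916]), 'finger_force': 0.0, 'grip_width': 0.9988108919547825} 0.0187
```

View pics/top0.png

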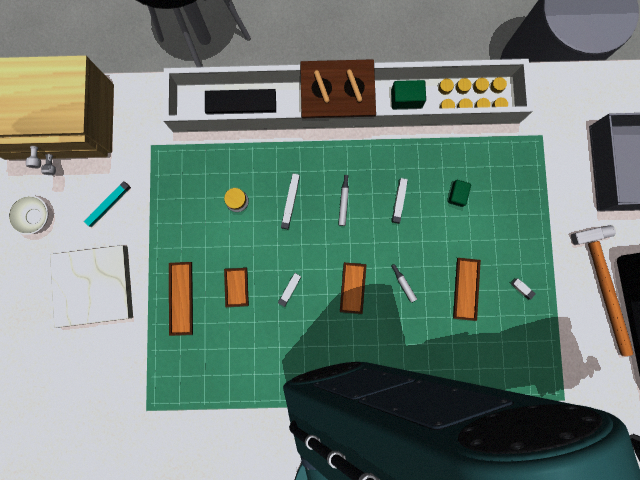

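View pics/scene0.png

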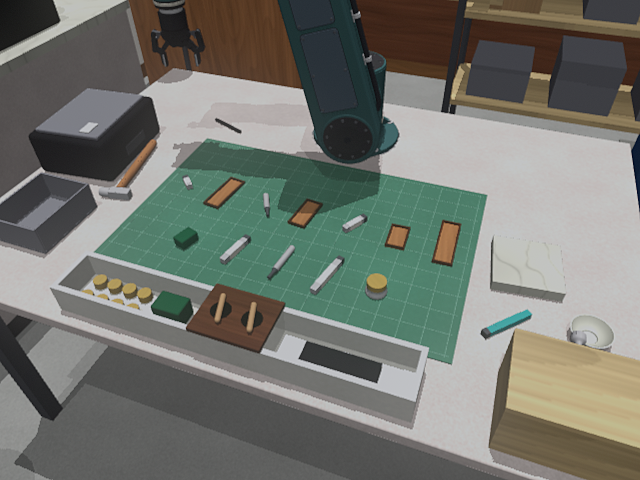

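The top view shows, left to right: tray_longest (180,298), tray_short (236,287), tray_medium (353,288) and tray_long (467,289). The stamps are longest (291,201), long (400,201), medium (290,289) and short (523,288). The punches are at (344,200) and (404,283), and the turquoise look-alike is at (107,204).

```bash
cat > h.py <<'E'
import numpy as np,cv2
def world(f):
    K,P,z=f["K"],f["pose"],f["range_z"]
    v,u=np.mgrid[:z.shape[0],:z.shape[1]]
    c=np.stack([(u-K[0,2])/K[0,0]*z,-(v-K[1,2])/K[1,1]*z,-z,np.ones_like(z)],-1)
    return (c@P.T)[...,:3]
def proj_plane(f,uv,h):  # pixels -> world at height h
    K,P=f["K"],f["pose"]; uv=np.atleast_2d(uv).astype(float)
    d=np.stack([(uv[:,0]-K[0,2])/K[0,0],-(uv[:,1]-K[1,2])/K[1,1],-np.ones(len(uv))],1)@P[:3,:3].T
    o=P[:3,3]; return o+d*((h-o[2])/d[:,2])[:,None]
ROI={"s_longest":(291,201,.019),"s_long":(400,201,.019),"s_medium":(290,289,.019),"s_short":(523,288,.019),
"t_longest":(180,298,.011),"t_short":(236,287,.011),"t_medium":(353,288,.011),"t_long":(467,289,.011),"p_1":(344,200,.019),"p_2":(404,283,.019)}
def measure(f,roi=ROI):
    px=f["pixels"].astype(int); W=world(f)
    hsv=cv2.cvtColor(f["pixels"],cv2.COLOR_RGB2HSV)
    for n,(u,v,h) in roi.items():
        if n[0]=="t": m=(hsv[...,0]<25)&(hsv[...,1]>100)
        else: m=(hsv[...,1]<70)|((W[...,2]>.012)&(hsv[...,1]<110))
        # cut to a window and keep the blob at the seed
        w=np.zeros_like(m); w[v-45:v+45,u-30:u+30]=1
        nl,L,st,ce=cv2.connectedComponentsWithStats((m&w).astype(np.uint8),connectivity=8)
        k=1+np.argmax(st[1:,4]); ys,xs=np.nonzero(L==k)
        P=proj_plane(f,np.c_[xs,ys],h)[:,:2]
        c,(a,b),ang=cv2.minAreaRect((P*1000).astype(np.float32))
        if a<b: a,b,ang=b,a,ang+90
        ang=(ang+90)%180-90
        print(n,"c",np.round(c,1),"L W",round(a,1),round(b,1),"yaw",round(ang,1),"z",np.round(1000*np.percentile(W[ys,xs,2],[10,50,90]),1), "pxc",np.round(ce[k]),"n",len(xs))
E
python3 - <<'E'
import pickle,h,cv2
f=pickle.load(open("f0.pkl","rb"))
h.measure(f["top"])
im=f["top"]["pixels"][160:350,150:560,::-1]
cv2.imwrite("pics/c0.png",cv2.resize(im,(800,370),interpolation=cv2.INTER_CUBIC))
E
```

```text
s_longest c [638.  130.9] L W 125.6 18.3 yaw -13.0 z [16.  19.6 21.9] pxc [290. 201.] n 442
s_long c [ 632.9 -112.9] L W 101.7 18.5 yaw -12.8 z [15.2 19.3 22. ] pxc [400. 200.] n 364
s_medium c [441.2 136.5] L W 75.2 17.9 yaw -31.0 z [15.9 19.  21.9] pxc [289. 289.] n 281
s_short c [ 430.  -372.4] L W 52.4 20.5 yaw 42.2 z [10.6 18.2 21.6] pxc [523. 288.] n 230
t_longest c [428.6 375.8] L W 157.7 50.2 yaw 0.7 z [ 4.1  7.2 11.9] pxc [180. 298.] n 1674
t_short c [449.6 254.1] L W 82.7 50.4 yaw 2.0 z [ 4.1  7.4 12.2] pxc [236. 287.] n 865
t_medium c [441.7  -2.7] L W 107.9 49.8 yaw -6.7 z [ 3.9  7.  12. ] pxc [353. 288.] n 1119
t_long c [ 433.2 -252.3] L W 132.8 51.1 yaw -7.3 z [ 3.7  7.  11.8] pxc [467. 289.] n 1412
p_1 c [636.3  11.3] L W 114.6 15.7 yaw -6.4 z [13.  16.8 20.2] pxc [344. 202.] n 325
p_2 c [ 449. -113.] L W 89.1 16.0 yaw 28.2 z [12.6 17.  20.2] pxc [405. 285.] n 264
```

View pics/c0.png

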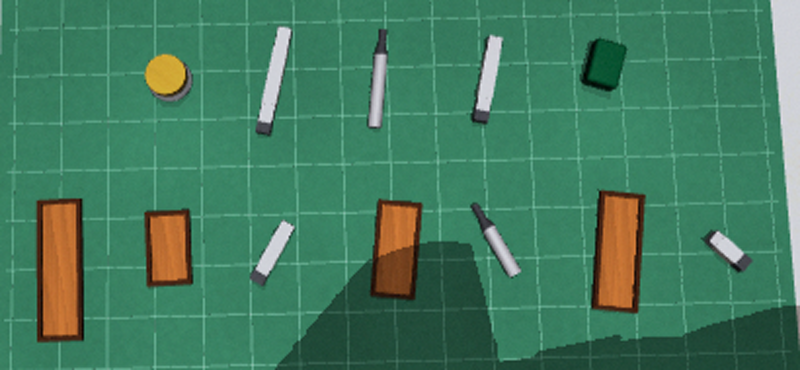

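Lengths and widths match to about 2 mm, so the identities are confirmed: punch_b is the 115 mm one at (636,11) and punch_a the 90 mm one. I'll write a planning helper, then go for stamp_longest. I'm using heading 167° rather than -13° to keep joint 6 in range.

```bash
cat > plan.py <<'E'
import sys,numpy as np
from plant import arm
from scipy.spatial.transform import Rotation as R
# plan.py x y z heading(mm,deg): turn about tool z (first), then shift in tool axes, 40 mm units
x,y,z,hd=map(float,sys.argv[1:5]); s=arm.observe()
r=R.from_quat(s["tcp_rot"]); X=r.apply([1,0,0]); h0=np.degrees(np.arctan2(X[1],X[0]))
turn=-((hd-h0+180)%360-180)
h=np.radians(hd); B=np.array([[np.cos(h),np.sin(h),0],[np.sin(h),-np.cos(h),0],[0,0,-1]])
d=B.T@(np.array([x,y,z])/1000-s["eef_pos"])/.04
print("t",s["t"],"pos",np.round(s["eef_pos"]*1000,1),"hd",round(h0,1),"tilt",np.round(r.as_matrix()[2],3),"q",np.round(np.degrees(s["qpos"])),"F",np.round(s["contact_force"],1),"grip",round(s["grip_width"],3),round(s["finger_force"],1))
print("turn",round(turn,1),"shift",np.round(d,2))
E
python3 plan.py 638 131 120 167
python3 -m crank '[[0,0,0,0,0,-8.59],[0,0,0,0,0,-8.59],[0,0,0,0,0,-8.59],[0,0,0,0,0,-8.59],[0,0,0,0,0,-8.59],[0,0,0,0,0,-8.59],[0,0,0,0,0,-8.59],[0,0,0,0,0,-8.59],[0,0,0,0,0,-8.59],[0,0,0,0,0,-8.59],[0,0,0,0,0,-8.59],[0,0,0,0,0,-8.59],[0,0,0,0,0,-8.59],[0,0,0,0,0,-8.59],[0,0,0,0,0,-8.59],[0,0,0,0,0,-8.59],[0,0,0,0,0,-8.59]]' 0
python3 plan.py 638 131 120 167
```

```text
t 0.1 pos [ 188.7 -489.6  230.9] hd 21.1 tilt [ 0.    -0.001 -1.   ] q [-78.  15.  -3.  72.  -0.  81.] F [-0.1 -0.3  0.3] grip 0.999 0.0
turn -145.9 shift [-7.45 17.65  2.77]
t: 1.8
eef_pos: [0.1887, -0.4897, 0.231]
tcp_rot: [0.109, 0.994, 0.0, -0.0]
contact_force: [-0.8, 0.5, 0.3]
grip_width: 1.0
finger_force: 0.0
t 1.8 pos [ 188.7 -489.7  231. ] hd 167.5 tilt [ 0.     0.001 -1.   ] q [-78.  15.  -3.  72.   0. -65.] F [-0.8  0.5  0.3] grip 1.0 0.0
turn 0.5 shift [-7.45 17.65  2.78]
```

```bash
python3 -m crank '[[-0.37,0.88,0.1,0,0,0.5],[-0.37,0.88,0.1,0,0,0],[-0.37,0.88,0.1,0,0,0],[-0.37,0.88,0.1,0,0,0],[-0.37,0.88,0.1,0,0,0],[-0.37,0.88,0.1,0,0,0],[-0.37,0.88,0.1,0,0,0],[-0.37,0.88,0.1,0,0,0],[-0.37,0.88,0.1,0,0,0],[-0.37,0.88,0.1,0,0,0],[-0.37,0.88,0.1,0,0,0],[-0.37,0.88,0.2,0,0,0],[-0.37,0.88,0.2,0,0,0],[-0.37,0.88,0.2,0,0,0],[-0.37,0.88,0.2,0,0,0],[-0.37,0.88,0.2,0,0,0],[-0.37,0.88,0.2,0,0,0],[-0.37,0.88,0.2,0,0,0],[-0.37,0.88,0.2,0,0,0],[-0.37,0.88,0,0,0,0]]'
python3 plan.py 638 131 8 167; python3 -m crank '[[0,0,0,0,0,0],[0,0,0,0,0,0]]' >/dev/null
python3 plan.py 638 131 8 167
python3 - <<'E'
from plant import arm
import cv2,pickle,h
f={n:arm.grab_frame(n) for n in("top","wrist")}
for n in f: cv2.imwrite(f"pics/{n}1.png",f[n]["pixels"][:,:,::-1])
pickle.dump(f,open("f1.pkl","wb"))
h.measure(f["top"],{k:v for k,v in h.ROI.items() if k in("t_longest","t_medium","s_short","t_long","t_short","s_medium")})
E
```

```text
t: 3.8
eef_pos: [0.6396, 0.128, 0.1218]
tcp_rot: [0.117, 0.993, -0.0, -0.001]
contact_force: [0.2, -0.3, 0.4]
grip_width: 0.998
finger_force: 0.0
t 3.8 pos [639.6 128.  121.8] hd 166.6 tilt [ 0.002 -0.001 -1.   ] q [ 4. 30.  4. 64. -0. 18.] F [ 0.2 -0.3  0.4] grip 0.998 0.0
turn -0.4 shift [0.06 0.06 2.85]
t 4.0 pos [639.4 127.1 122.5] hd 166.7 tilt [ 0.001 -0.001 -1.   ] q [ 4. 30.  4. 64. -0. 17.] F [ 0.4 -0.3  0.7] grip 1.002 0.0
turn -0.3 shift [0.06 0.09 2.86]Traceback (most recent call last):
  File "<stdin>", line 6, in <module>
  File "h.py", line 22, in measure
    k=1+np.argmax(st[1:,4]); ys,xs=np.nonzero(L==k)
        ~~~~~~~~~^^^^^^^^^^
    return _wrapfunc(a, 'argmax', axis=axis, out=out, **kwds)
    return bound(*args, **kwds)
ValueError: attempt to get argmax of an empty sequence
```

View pics/wrist1.png

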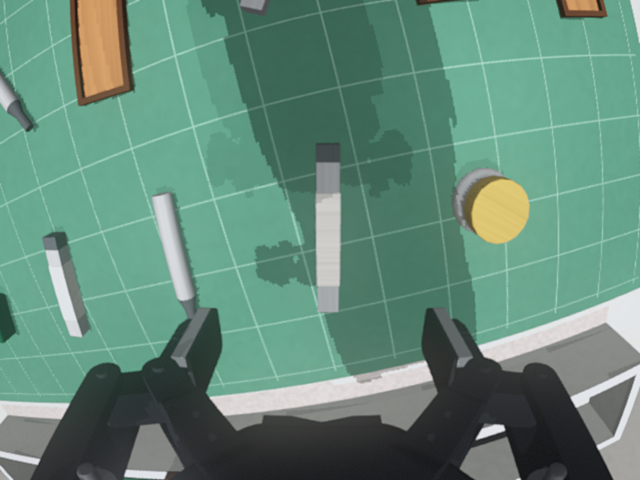

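The wrist view shows stamp_longest upright at column ~328, centred between the fingertips (about 215 and 425). Descending to grasp.

```bash
python3 -m crank '[[0.06,0.08,0.6,0,0,0],[0,0,0.6,0,0,0],[0,0,0.6,0,0,0],[0,0,0.6,0,0,0],[0,0,0.3,0,0,0],[0,0,0.15,0,0,0],[0,0,0,0,0,0]]'; python3 plan.py 638 131 8 167
python3 -m crank '[[0,0,0,0,0,0],[0,0,0,0,0,0],[0,0,0,0,0,0],[0,0,0,0,0,0],[0,0,0,0,0,0],[0,0,0,0,0,0],[0,0,0,0,0,0],[0,0,0,0,0,0]]' 1; python3 plan.py 638 131 8 167
python3 -c "
from plant import arm
import cv2
cv2.imwrite('pics/w2.png',arm.grab_frame('wrist')['pixels'][100:,:,::-1])"
```

```text
t: 4.8
eef_pos: [0.6379, 0.1298, 0.0094]
tcp_rot: [0.117, 0.993, -0.0, -0.0]
contact_force: [0.7, 0.9, -0.3]
grip_width: 0.998
finger_force: 0.0
t 4.8 pos [637.9 129.8   9.4] hd 166.6 tilt [ 0. -0. -1.] q [ 4. 35. -6. 49. -0. 18.] F [ 0.7  0.9 -0.3] grip 0.998 0.0
turn -0.4 shift [0.   0.03 0.03]
t: 5.6
eef_pos: [0.6381, 0.1303, 0.0098]
tcp_rot: [0.117, 0.993, 0.0, 0.0]
contact_force: [-1.3, 1.3, 5.2]
grip_width: 0.166
finger_force: 59.4
t 5.6 pos [638.1 130.3   9.8] hd 166.6 tilt [-0.001  0.    -1.   ] q [ 4. 35. -6. 49. -0. 18.] F [-1.3  1.3  5.2] grip 0.166 59.4
turn -0.4 shift [0.01 0.02 0.04]
```

View pics/w2.png

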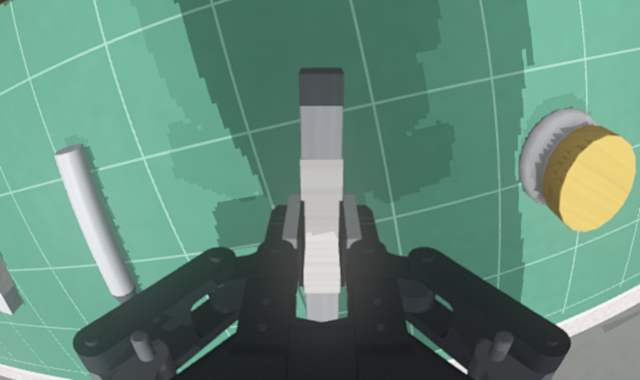

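Gripped (opening 0.166 at 59 N). I'll lift it and turn on the way up.

```bash
python3 -m crank '[[0,0,-0.2,0,0,0],[0,0,-0.4,0,0,0],[0,0,-0.6,0,0,-4],[0,0,-0.7,0,0,-5],[0,0,-0.7,0,0,-5]]'; python3 plan.py 428.6 375.8 50 180.7
```

```text
t: 6.15
eef_pos: [0.6376, 0.1302, 0.1146]
tcp_rot: [-0.007, 1.0, -0.0, -0.0]
contact_force: [0.5, 0.2, -1.6]
grip_width: 0.165
finger_force: 58.7
t 6.15 pos [637.6 130.2 114.6] hd -179.2 tilt [ 0.001 -0.    -1.   ] q [ 4. 30.  3. 63.  0.  4.] F [ 0.5  0.2 -1.6] grip 0.165 58.7
turn 0.1 shift [5.15 6.2  1.61]
```

```bash
python3 -m crank '[[0.35,0.42,0,0,0,0],[0.6,0.72,0,0,0,0],[0.6,0.72,0,0,0,0],[0.6,0.72,0,0,0,0],[0.6,0.72,0,0,0,0],[0.6,0.72,0.2,0,0,0],[0.6,0.72,0.3,0,0,0],[0.6,0.72,0.3,0,0,0],[0.4,0.5,0.4,0,0,0],[0.2,0.24,0.4,0,0,0],[0,0,0,0,0,0],[0,0,0,0,0,0]]'; python3 plan.py 428.6 375.8 14 180.7
python3 -c "
from plant import arm
import cv2
cv2.imwrite('pics/w3.png',arm.grab_frame('wrist')['pixels'][:,:,::-1])"
```

```text
t: 7.35
eef_pos: [0.4295, 0.376, 0.0497]
tcp_rot: [-0.005, 1.0, -0.0, -0.0]
contact_force: [1.1, -0.2, -1.6]
grip_width: 0.165
finger_force: 58.8
t 7.35 pos [429.5 376.   49.7] hd -179.4 tilt [ 0. -0. -1.] q [ 33.  26. -16.  48.  -0.  32.] F [ 1.1 -0.2 -1.6] grip 0.165 58.8
turn -0.1 shift [ 0.02 -0.    0.89]
```

View pics/w3.png

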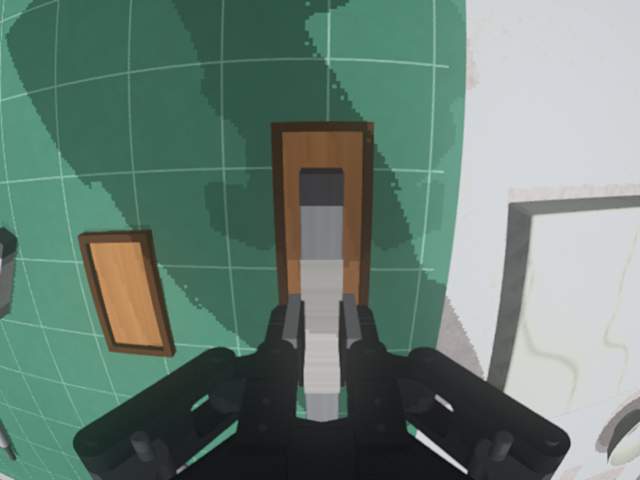

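The stamp is centred over tray_longest (tray walls at columns 275–372, stamp at 301–343). Lowering and releasing.

```bash
python3 -m crank '[[0.02,0,0.3,0,0,0],[0,0,0.3,0,0,0],[0,0,0.2,0,0,0],[0,0,0.08,0,0,0],[0,0,0,0,0,0]]'; python3 plan.py 428.6 375.8 14 180.7
python3 -m crank '[[0,0,0,0,0,0],[0,0,0,0,0,0],[0,0,0,0,0,0]]' 0.5 | grep -E 'force|width'; python3 -m crank '[[0,0,-0.4,0,0,0],[0,0,-0.7,0,0,0],[0,0,-0.7,0,0,0],[0,0,-0.5,0,0,0]]' 0;  python3 plan.py 632.9 -112.9 110 167.2; python3 -c "
from plant import arm
import cv2
cv2.imwrite('pics/w4.png',arm.grab_frame('wrist')['pixels'][:,:,::-1])"
```

```text
t: 7.9
eef_pos: [0.4284, 0.3758, 0.0136]
tcp_rot: [-0.005, 1.0, -0.0, -0.0]
contact_force: [-0.0, -0.3, -0.9]
grip_width: 0.164
finger_force: 58.9
t 7.9 pos [428.4 375.8  13.6] hd -179.4 tilt [ 0.001 -0.    -1.   ] q [ 33.  28. -19.  43.  -0.  32.] F [-0.  -0.3 -0.9] grip 0.164 58.9
turn -0.1 shift [-0.    0.   -0.01]
contact_force: [0.3, 0.4, -0.7]
grip_width: 0.498
finger_force: 0.0
t: 8.6
eef_pos: [0.4289, 0.3763, 0.1081]
tcp_rot: [-0.005, 1.0, 0.0, 0.001]
contact_force: [0.0, 0.4, 0.1]
grip_width: 0.994
finger_force: 0.0
t 8.6 pos [428.9 376.3 108.1] hd -179.4 tilt [-0.002  0.001 -1.   ] q [ 33.  23. -10.  56.  -0.  32.] F [0.  0.4 0.1] grip 0.994 0.0
turn 13.4 shift [ -7.68 -10.8   -0.05]
```

View pics/w4.png

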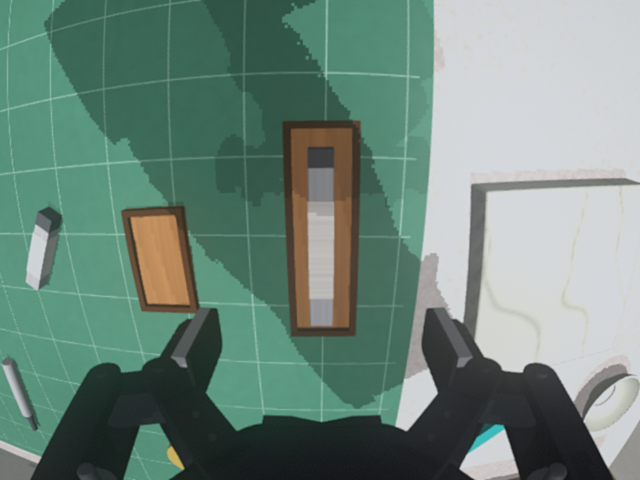

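stamp_longest lies flat inside tray_longest. On to stamp_long.

```bash
python3 -m crank '[[0,0,0,0,0,7],[0,0,0,0,0,6.4],[-0.34,-0.48,0,0,0,0],[-0.56,-0.78,0,0,0,0],[-0.56,-0.78,0,0,0,0],[-0.56,-0.78,0,0,0,0],[-0.56,-0.78,0,0,0,0],[-0.56,-0.78,0,0,0,0],[-0.56,-0.78,0,0,0,0],[-0.56,-0.78,0,0,0,0],[-0.56,-0.78,0,0,0,0],[-0.56,-0.78,0,0,0,0],[-0.56,-0.78,0,0,0,0],[-0.56,-0.78,0,0,0,0],[-0.56,-0.78,0,0,0,0],[-0.56,-0.78,0,0,0,0],[-0.06,-0.18,0,0,0,0],[0,0,0,0,0,0],[0,0,0,0,0,0]]'; python3 plan.py 632.9 -112.9 9 167.2
```

```text
t: 10.55
eef_pos: [0.632, -0.1124, 0.106]
tcp_rot: [0.111, 0.994, 0.0, -0.0]
contact_force: [0.5, -0.5, 0.1]
grip_width: 0.999
finger_force: 0.0
t 10.55 pos [ 632.  -112.4  106. ] hd 167.2 tilt [ 0.001  0.    -1.   ] q [-17.  30.   1.  61.   0.  -5.] F [ 0.5 -0.5  0.1] grip 0.999 0.0
turn 0.0 shift [-0.03 -0.01  2.43]
```

```bash
python3 -m crank '[[-0.03,0,0.5,0,0,0],[0,0,0.6,0,0,0],[0,0,0.6,0,0,0],[0,0,0.4,0,0,0],[0,0,0.2,0,0,0],[0,0,0.12,0,0,0],[0,0,0,0,0,0]]'; python3 plan.py 632.9 -112.9 9 167.2
python3 -m crank '[[0,0,0,0,0,0],[0,0,0,0,0,0],[0,0,0,0,0,0],[0,0,0,0,0,0],[0,0,0,0,0,0],[0,0,0,0,0,0],[0,0,0,0,0,0],[0,0,0,0,0,0]]' 1; python3 -m crank '[[0,0,-0.2,0,0,0],[0,0,-0.4,0,0,0],[0,0,-0.6,0,0,-1.8],[0,0,-0.6,0,0,-1.8],[0,0,-0.6,0,0,-1.9],[0,0,0,0,0,0]]' ;python3 plan.py 433.2 -252.3 50 172.7
```

```text
t: 11.25
eef_pos: [0.6336, -0.113, 0.0094]
tcp_rot: [0.111, 0.994, -0.0, -0.0]
contact_force: [0.0, 0.3, 1.0]
grip_width: 0.999
finger_force: 0.0
t 11.25 pos [ 633.6 -113.     9.4] hd 167.2 tilt [ 0. -0. -1.] q [-17.  34.  -7.  49.  -0.  -5.] F [0.  0.3 1. ] grip 0.999 0.0
turn 0.0 shift [ 0.02 -0.    0.01]
t: 12.05
eef_pos: [0.6337, -0.1136, 0.0097]
tcp_rot: [0.111, 0.994, -0.0, 0.0]
contact_force: [-1.2, 0.4, 5.6]
grip_width: 0.161
finger_force: 59.4
t: 12.65
eef_pos: [0.635, -0.1139, 0.1086]
tcp_rot: [0.063, 0.998, -0.001, 0.002]
contact_force: [0.8, 0.1, -1.2]
grip_width: 0.165
finger_force: 58.8
t 12.65 pos [ 635.  -113.9  108.6] hd 172.8 tilt [-0.005 -0.001 -1.   ] q [-17.  30.   1.  61.   0. -10.] F [ 0.8  0.1 -1.2] grip 0.165 58.8
turn 0.1 shift [ 4.57 -4.07  1.47]
```

```bash
python3 -m crank '[[0.35,-0.31,0,0,0,0],[0.6,-0.54,0,0,0,0],[0.6,-0.54,0,0,0,0],[0.6,-0.54,0,0,0,0],[0.6,-0.54,0.2,0,0,0],[0.6,-0.53,0.3,0,0,0],[0.6,-0.53,0.3,0,0,0],[0.42,-0.36,0.3,0,0,0],[0.2,-0.18,0.37,0,0,0],[0,0,0,0,0,0],[0,0,0,0,0,0]]'; python3 plan.py 433.2 -252.3 14 172.7
python3 -c "
from plant import arm
import cv2
cv2.imwrite('pics/w5.png',arm.grab_frame('wrist')['pixels'][:,:,::-1])"
```

```text
t: 13.75
eef_pos: [0.4316, -0.2516, 0.0463]
tcp_rot: [0.064, 0.998, 0.0, -0.0]
contact_force: [0.5, 0.1, -1.8]
grip_width: 0.167
finger_force: 58.8
t 13.75 pos [ 431.6 -251.6   46.3] hd 172.7 tilt [ 0.001  0.001 -1.   ] q [-40.  20. -26.  43.   0. -32.] F [ 0.5  0.1 -1.8] grip 0.167 58.8
turn -0.0 shift [-0.04 -0.01  0.81]
```

View pics/w5.png

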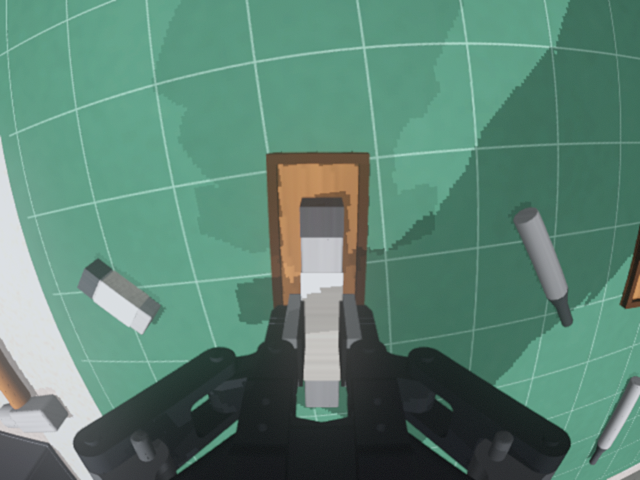

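stamp_long is centred over tray_long (walls at columns 270–368, stamp at 300–344). Placing it, rising, and turning for stamp_medium.

```bash
python3 -m crank '[[-0.03,0,0.3,0,0,0],[0,0,0.3,0,0,0],[0,0,0.15,0,0,0],[0,0,0.06,0,0,0],[0,0,0,0,0,0]]'; python3 -m crank '[[0,0,0,0,0,0],[0,0,0,0,0,0],[0,0,0,0,0,0]]' 0.5 | grep -E 'force|width|eef'; python3 -m crank '[[0,0,-0.4,0,0,0],[0,0,-0.7,0,0,0],[0,0,-0.7,0,0,8],[0,0,-0.5,0,0,8],[0,0,0,0,0,7.7]]' 0;  python3 plan.py 441.2 136.5 110 149
```

```text
t: 14.3
eef_pos: [0.4331, -0.2518, 0.0143]
tcp_rot: [0.063, 0.998, -0.0, 0.0]
contact_force: [-0.2, 0.6, -1.7]
grip_width: 0.161
finger_force: 58.8
eef_pos: [0.4331, -0.2522, 0.0145]
contact_force: [-0.2, 0.2, 0.2]
grip_width: 0.502
finger_force: 0.0
t: 15.1
eef_pos: [0.4339, -0.2529, 0.1089]
tcp_rot: [0.27, 0.963, -0.001, 0.002]
contact_force: [0.8, 0.3, -0.5]
grip_width: 0.997
finger_force: 0.0
t 15.1 pos [ 433.9 -252.9  108.9] hd 148.7 tilt [-0.004 -0.001 -1.   ] q [-40.  17. -20.  53.   0.  -8.] F [ 0.8  0.3 -0.5] grip 0.997 0.0
turn -0.3 shift [ 4.86  8.44 -0.03]
```

```bash
python3 -m crank '[[0.24,0.42,0,0,0,0],[0.42,0.73,0,0,0,0],[0.42,0.73,0,0,0,0],[0.42,0.73,0,0,0,0],[0.42,0.73,0,0,0,0],[0.42,0.73,0,0,0,0],[0.42,0.73,0,0,0,0],[0.42,0.73,0,0,0,0],[0.42,0.73,0,0,0,0],[0.42,0.73,0,0,0,0],[0.42,0.73,0,0,0,0],[0.3,0.5,0,0,0,0],[0.12,0.22,0,0,0,0],[0,0,0,0,0,0],[0,0,0,0,0,0]]'; python3 plan.py 441.2 136.5 9 149
python3 - <<'E'
from plant import arm
import cv2
cv2.imwrite('pics/w6.png',arm.grab_frame('wrist')['pixels'][:,:,::-1])
E
```

```text
t: 16.6
eef_pos: [0.4401, 0.1369, 0.1061]
tcp_rot: [0.267, 0.964, -0.0, 0.0]
contact_force: [0.3, 0.2, -0.7]
grip_width: 1.004
finger_force: 0.0
t 16.6 pos [440.1 136.9 106.1] hd 149.0 tilt [-0. -0. -1.] q [  7.  13. -26.  51.  -0.  38.] F [ 0.3  0.2 -0.7] grip 1.004 0.0
turn -0.0 shift [-0.03  0.01  2.43]
```

View pics/w6.png

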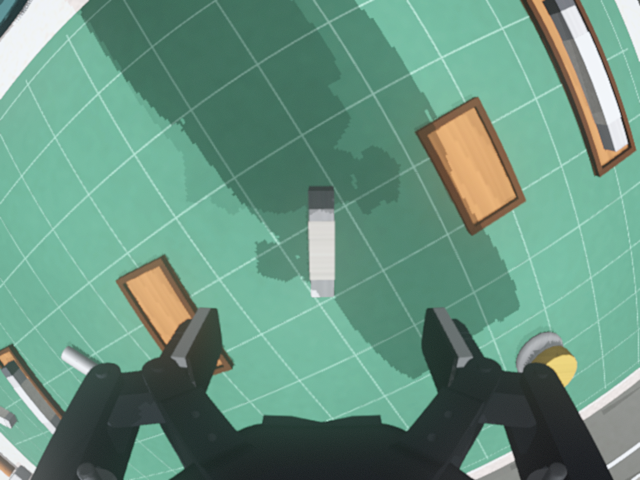

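stamp_medium is aligned and centred at column 321.

```bash
python3 -m crank '[[-0.03,0,0.5,0,0,0],[0,0,0.6,0,0,0],[0,0,0.6,0,0,0],[0,0,0.4,0,0,0],[0,0,0.2,0,0,0],[0,0,0.12,0,0,0],[0,0,0,0,0,0]]'; python3 -m crank '[[0,0,0,0,0,0],[0,0,0,0,0,0],[0,0,0,0,0,0],[0,0,0,0,0,0],[0,0,0,0,0,0],[0,0,0,0,0,0],[0,0,0,0,0,0],[0,0,0,0,0,0]]' 1; python3 -m crank '[[0,0,-0.2,0,0,0],[0,0,-0.4,0,0,-6],[0,0,-0.6,0,0,-6],[0,0,-0.6,0,0,-6],[0,0,0,0,0,-6.3],[0,0,0,0,0,0]]' ;python3 plan.py 441.7 -2.7 50 173.3
```

```text
t: 17.35
eef_pos: [0.4412, 0.1365, 0.0093]
tcp_rot: [0.268, 0.964, -0.0, -0.0]
contact_force: [0.2, -0.1, -0.3]
grip_width: 1.0
finger_force: 0.0
t: 18.15
eef_pos: [0.4412, 0.137, 0.0097]
tcp_rot: [0.267, 0.964, 0.0, 0.0]
contact_force: [-1.0, 0.5, 8.5]
grip_width: 0.162
finger_force: 58.7
t: 18.75
eef_pos: [0.4413, 0.137, 0.0821]
tcp_rot: [0.057, 0.998, 0.0, 0.001]
contact_force: [-0.2, 0.1, -1.4]
grip_width: 0.163
finger_force: 59.1
t 18.75 pos [441.3 137.   82.1] hd 173.4 tilt [-0.001  0.    -1.   ] q [  7.  15. -28.  47.  -0.  14.] F [-0.2  0.1 -1.4] grip 0.163 59.1
turn 0.1 shift [-0.42 -3.47  0.8 ]
```

```bash
python3 -m crank '[[-0.05,-0.4,0,0,0,0],[-0.08,-0.65,0,0,0,0],[-0.08,-0.65,0,0,0,0],[-0.08,-0.65,0.1,0,0,0],[-0.08,-0.6,0.3,0,0,0],[-0.05,-0.37,0.2,0,0,0],[0,-0.15,0.2,0,0,0],[0,0,0,0,0,0],[0,0,0,0,0,0]]'; python3 plan.py 441.7 -2.7 14 173.3
python3 -c "
from plant import arm
import cv2
cv2.imwrite('pics/w7.png',arm.grab_frame('wrist')['pixels'][:,:,::-1])"
```

```text
t: 19.65
eef_pos: [0.4413, -0.0024, 0.0492]
tcp_rot: [0.059, 0.998, 0.0, -0.0]
contact_force: [0.5, -0.2, -1.3]
grip_width: 0.163
finger_force: 59.1
t 19.65 pos [441.3  -2.4  49.2] hd 173.2 tilt [ 0.001  0.    -1.   ] q [-11.  15. -34.  41.   0.  -4.] F [ 0.5 -0.2 -1.3] grip 0.163 59.1
turn -0.1 shift [-0.01 -0.01  0.88]
```

View pics/w7.png

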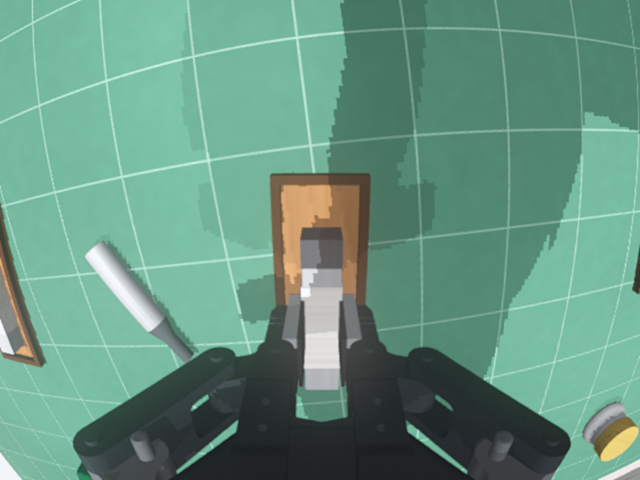

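Centred over tray_medium. Releasing, then to stamp_short.

```bash
python3 -m crank '[[0,0,0.35,0,0,0],[0,0,0.3,0,0,0],[0,0,0.17,0,0,0],[0,0,0.06,0,0,0],[0,0,0,0,0,0]]'; python3 -m crank '[[0,0,0,0,0,0],[0,0,0,0,0,0],[0,0,0,0,0,0]]' 0.5 | grep -E 'force|width|eef'; python3 -m crank '[[0,0,-0.4,0,0,0],[0,0,-0.7,0,0,0],[0,0,-0.7,0,0,-8.1],[0,0,-0.5,0,0,-8.1],[0,0,0,0,0,-8.1],[0,0,0,0,0,-8.1],[0,0,0,0,0,-8.1],[0,0,0,0,0,-8.4]]' 0;  python3 plan.py 430 -372.4 110 222.2
```

```text
t: 20.2
eef_pos: [0.4416, -0.0026, 0.0142]
tcp_rot: [0.058, 0.998, 0.0, -0.0]
contact_force: [-0.1, 0.3, -0.3]
grip_width: 0.164
finger_force: 59.1
eef_pos: [0.4418, -0.0029, 0.0144]
contact_force: [-1.3, -0.6, -0.2]
grip_width: 0.498
finger_force: 0.0
t: 21.3
eef_pos: [0.4416, -0.0029, 0.1063]
tcp_rot: [-0.363, 0.932, -0.0, 0.0]
contact_force: [-0.8, -0.3, -0.4]
grip_width: 1.004
finger_force: 0.0
t 21.3 pos [441.6  -2.9 106.3] hd -137.5 tilt [-0. -0. -1.] q [-11.  12. -28.  50.   0. -54.] F [-0.8 -0.3 -0.4] grip 1.004 0.0
turn 0.3 shift [ 6.42 -6.65 -0.09]
```

```bash
python3 -m crank '[[0.33,-0.35,0,0,0,0.3],[0.57,-0.59,0,0,0,0],[0.57,-0.59,0,0,0,0],[0.57,-0.59,0,0,0,0],[0.57,-0.59,0,0,0,0],[0.57,-0.59,0,0,0,0],[0.57,-0.59,0,0,0,0],[0.57,-0.59,0,0,0,0],[0.57,-0.59,0,0,0,0],[0.57,-0.59,0,0,0,0],[0.57,-0.59,0,0,0,0],[0.37,-0.38,0,0,0,0],[0.02,-0.02,0,0,0,0],[0,0,0,0,0,0],[0,0,0,0,0,0]]'; python3 plan.py 430 -372.4 9 222.2
python3 - <<'E'
from plant import arm
import cv2,h
cv2.imwrite('pics/w8.png',arm.grab_frame('wrist')['pixels'][:,:,::-1])
h.measure(arm.grab_frame("top"),{"t_short":h.ROI["t_short"]})
E
```

```text
t: 22.8
eef_pos: [0.4281, -0.3715, 0.1061]
tcp_rot: [-0.358, 0.934, 0.0, -0.0]
contact_force: [-0.5, -0.3, -0.3]
grip_width: 0.999
finger_force: 0.0
t 22.8 pos [ 428.1 -371.5  106.1] hd -138.1 tilt [-0.  0. -1.] q [-49.  23. -11.  56.   0. -91.] F [-0.5 -0.3 -0.3] grip 0.999 0.0
turn -0.3 shift [-0.02 -0.05  2.43]
t_short c [449.6 254. ] L W 82.7 50.3 yaw 1.8 z [ 3.7  7.1 11.9] pxc [236. 287.] n 864
```

View pics/w8.png

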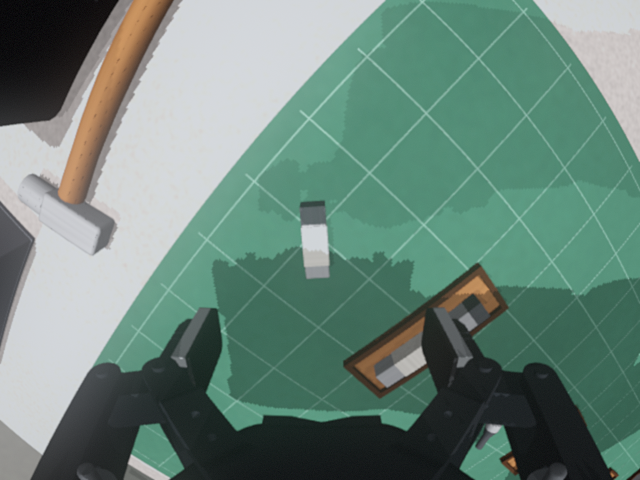

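stamp_short spans (313,203) to (318,277), slanting about 3.5° counter-clockwise and 2 mm left. I'll turn -3.5° and shift left. stamp_long is seen lying in its tray.

```bash
python3 -m crank '[[-0.02,-0.06,0.5,0,0,-3.5],[0,0,0.6,0,0,0],[0,0,0.6,0,0,0],[0,0,0.4,0,0,0],[0,0,0.2,0,0,0],[0,0,0.12,0,0,0],[0,0,0,0,0,0]]'; python3 -m crank '[[0,0,0,0,0,0],[0,0,0,0,0,0],[0,0,0,0,0,0],[0,0,0,0,0,0],[0,0,0,0,0,0],[0,0,0,0,0,0],[0,0,0,0,0,0],[0,0,0,0,0,0]]' 1; python3 -m crank '[[0,0,-0.2,0,0,0],[0,0,-0.4,0,0,8.5],[0,0,-0.6,0,0,8.5],[0,0,-0.6,0,0,8.5],[0,0,-0.6,0,0,8.5],[0,0,0,0,0,8.5],[0,0,0,0,0,0],[0,0,0,0,0,0]]' ;python3 plan.py 449.6 254 110 182
```

```text
t: 23.6
eef_pos: [0.4305, -0.3734, 0.0094]
tcp_rot: [-0.386, 0.922, 0.0, 0.0]
contact_force: [-0.4, 0.0, -0.3]
grip_width: 1.001
finger_force: 0.0
t: 24.4
eef_pos: [0.4305, -0.3738, 0.0097]
tcp_rot: [-0.386, 0.923, -0.0, 0.0]
contact_force: [-1.4, 1.2, 5.4]
grip_width: 0.165
finger_force: 59.1
t: 25.2
eef_pos: [0.4302, -0.3734, 0.1052]
tcp_rot: [-0.028, 1.0, 0.0, -0.0]
contact_force: [0.9, 0.1, -1.4]
grip_width: 0.165
finger_force: 58.7
t 25.2 pos [ 430.2 -373.4  105.2] hd -176.8 tilt [ 0.  0. -1.] q [-49.  23. -11.  56.   0. -52.] F [ 0.9  0.1 -1.4] grip 0.165 58.7
turn 1.2 shift [-1.03 15.66 -0.12]
```

```bash
python3 -m crank '[[-0.03,0.45,0,0,0,1.2],[-0.06,0.82,0,0,0,0],[-0.06,0.82,0,0,0,0],[-0.06,0.82,0,0,0,0],[-0.06,0.82,0,0,0,0],[-0.05,0.82,0,0,0,0],[-0.05,0.82,0,0,0,0],[-0.05,0.82,0,0,0,0],[-0.05,0.82,0,0,0,0],[-0.06,0.82,0,0,0,0],[-0.06,0.82,0,0,0,0],[-0.06,0.82,0,0,0,0],[-0.06,0.82,0,0,0,0],[-0.05,0.82,0,0,0,0],[-0.05,0.82,0,0,0,0],[-0.05,0.82,0.2,0,0,0],[-0.05,0.82,0.3,0,0,0],[-0.05,0.82,0.3,0,0,0],[-0.04,0.82,0.3,0,0,0],[0,0.45,0.3,0,0,0]]' >/dev/null; python3 -m crank '[[0,0,0,0,0,0],[0,0,0,0,0,0]]'; python3 plan.py 449.6 254 14 182
python3 -c "
from plant import arm
import cv2
cv2.imwrite('pics/w9.png',arm.grab_frame('wrist')['pixels'][:,:,::-1])"
```

```text
t: 27.4
eef_pos: [0.4508, 0.2535, 0.0489]
tcp_rot: [-0.017, 1.0, -0.0, -0.001]
contact_force: [-0.3, -0.2, -1.2]
grip_width: 0.167
finger_force: 58.8
t 27.4 pos [450.8 253.5  48.9] hd -178.1 tilt [ 0.001 -0.001 -1.   ] q [ 20.  22. -23.  45.  -0.  18.] F [-0.3 -0.2 -1.2] grip 0.167 58.8
turn -0.1 shift [0.03 0.01 0.87]
```

View pics/w9.png

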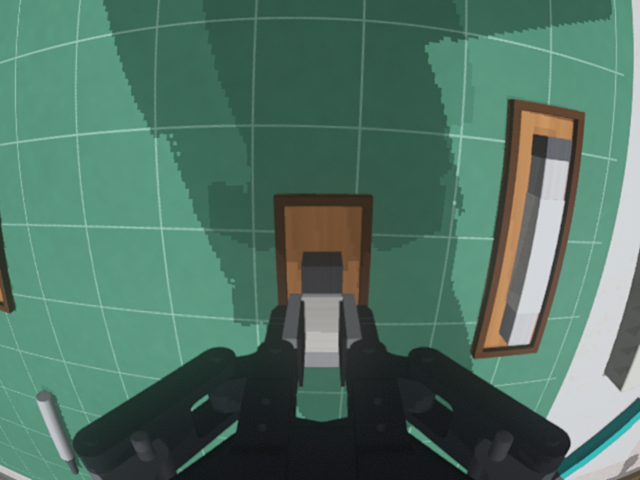

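Centred over tray_short. I'll place it, rise, move clear and check from above.

```bash
python3 -m crank '[[0.03,0,0.35,0,0,0],[0,0,0.3,0,0,0],[0,0,0.16,0,0,0],[0,0,0.06,0,0,0],[0,0,0,0,0,0]]'; python3 -m crank '[[0,0,0,0,0,0],[0,0,0,0,0,0],[0,0,0,0,0,0]]' 0.5 | grep -E 'force|width|eef'; python3 -m crank '[[0,0,-0.4,0,0,0],[0,0,-0.7,0,0,0],[0,0,-0.7,0,0,0],[0,0,-0.7,0,0,0],[0,0,-0.7,0,0,0],[0,0,-0.7,0,0,0],[-0.5,0,-0.5,0,0,0],[-0.7,0,0,0,0,0],[-0.7,0,0,0,0,0],[-0.4,0,0,0,0,0],[0,0,0,0,0,0],[0,0,0,0,0,0],[0,0,0,0,0,0]]' 0
python3 - <<'E'
from plant import arm
import cv2,pickle
f={n:arm.grab_frame(n) for n in("top","scene")}
pickle.dump(f,open("f9.pkl","wb"))
a=cv2.resize(f["top"]["pixels"][150:350,140:560,::-1],(588,280)); b=cv2.resize(f["scene"]["pixels"][160:310,100:500,::-1],(800,300))
cv2.imwrite("pics/end.png",cv2.vconcat([cv2.copyMakeBorder(a,0,0,0,212,0),b]))
E
```

```text
t: 27.95
eef_pos: [0.4503, 0.2533, 0.0147]
tcp_rot: [-0.015, 1.0, 0.0, 0.0]
contact_force: [0.5, -0.6, 0.1]
grip_width: 0.168
finger_force: 58.8
eef_pos: [0.4504, 0.2537, 0.0148]
contact_force: [0.3, -0.6, -0.2]
grip_width: 0.502
finger_force: 0.0
t: 29.55
eef_pos: [0.5412, 0.2564, 0.1907]
tcp_rot: [-0.015, 1.0, -0.0, -0.0]
contact_force: [-0.2, 0.2, 0.2]
grip_width: 1.003
finger_force: 0.0
```

View pics/end.png

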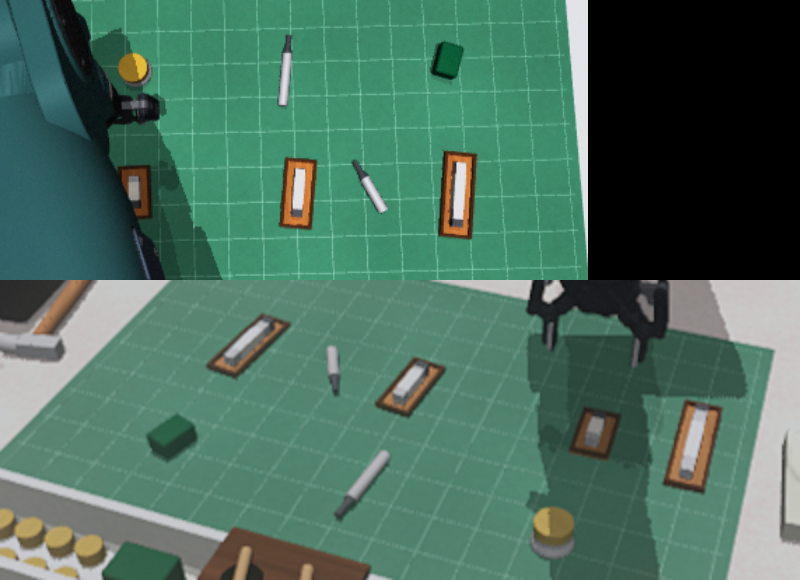

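All four stamps lie flat in their own trays, in the scene view at about (250,343), (411,386), (595,432) and (693,440). The punches are where they were, and the gripper is clear. Handing in.

```bash
python3 -c "
from plant import arm
print(arm.close_job())"
```

```text
the job is handed in; nothing more can be done
None
```

I put all four stamps flat and lengthwise in their matching trays, longest first, left both punches and the turquoise look-alike alone, and handed the job in at about 30 s; no verdict came back.

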